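# Set the cheese cutter for medium portions

## Task

Set the wire cheese cutter up for medium portions: push its stop along the rail until the spring pin drops into the middle one of the three notches. Then push the block of cheese along the board, without lifting it, until its cut end lies flat against the stop, with the stop still sitting in that notch. Leave the tea box, the matchbox and the white mug beside the cutter where they are.

Things in the scene. Friction and masses are not known exactly. Their poses are not given: they have to be found in the camera images.
- cutter: Wire cheese cutter, heavy, does not shift: beech board 142 (x) by 350 (y) mm, surface 24 mm above the worktop. Origin: centre of its underside. y runs along the board from the stop's end (-y, robot's right) to the cheese's end (+y); x across, away from the robot; z up. A wooden guide strip 16 wide, 14 high runs at x = -57, y = +20 to +168 mm.
- bow_grip (a point): Middle of the black grip of the cutter's wire bow, which is fixed, folded up and back over the far edge of the board at y = 0. The bow stays beyond x = +60 mm of the cutter and rises to 0.19 m above the worktop. Its wire would come down at y = 0, where a dark slot crosses the board.
- stop (a joint): Position of the stop on the rail, m, growing to +y (towards wire and cheese), travel 0 to 0.122; starts at 0 to 0.05. Pin in the far notch at 0.070, MIDDLE notch 0.090, near notch 0.110. Sliding takes 1.5 to 3 N. At a notch it snaps in by itself over the last 4 mm (the push drops to nothing), then 10 to 13 N push it out either way. It stays where left and can be pushed back from the other side.
- pin (a joint): Drop of the stop's spring pin in m: about 0.001 while its roller tip runs on top of the rail, about 0.0045 when it sits in a notch. Its black mushroom head, 19 mm wide, on top of the saddle (up to 79 mm above the worktop) falls with it.
- stop_face (a point): Centre of the stop's face that looks at the cheese (+y), 54 mm above the worktop; axes as the cutter's. The stop is an upright aluminium plate, 92 mm across the board (x), 6 mm thick, 27 to 73 mm above the worktop, on a black saddle that rides the rail (x = -72 to -42 mm of the cutter) and reaches 37 mm behind the face.
- stop_back (a point): The point 6 mm behind stop_face on the back of the plate, 54 mm above the worktop: push here to move the stop towards the wire. The plate's back is free from 33 mm nearer the robot than this point to 46 mm farther; the saddle and its bracket stand nearer the robot still.
- middle_notch (a point): Centre of the mouth of the middle notch, in the top of the rail, 38 mm above the worktop. The steel rail (16 mm wide, 14 mm high, at x = -57 mm, y = -172 to +12 mm of the cutter) has three V notches, 10 mm wide, 5 mm deep, 20 mm apart. The pin is 19 mm behind (to -y of) the stop's face.
- cheese: Loose block of cheese, about 0.4 kg, 62 (x) by 100 (y) by 60 (z) mm, yellow with a darker rind, pale cut end (-y) towards the stop. Origin: centre of its underside, which lies on the board. Axes as the cutter's within 0.1 rad. It slides on the board at 1.5 to 3.6 N.
- cheese_front (a point): Centre of the cheese's cut end (the -y end), 30 mm above its underside.
- cheese_back (a point): Centre of the cheese's other end (the +y end), 30 mm above its underside: the end to push on.
- tea_box: Bystander: loose red cardboard tea box, 72 by 135 by 78 mm high, origin at the centre of its underside. Leave it alone.
- matchbox: Bystander: loose matchbox, 36 by 53 by 15 mm, origin at the centre of its underside. Leave it alone.
- mug: Bystander: loose white mug standing left of the cutter, 88 mm by 127 mm over its handle, 95 mm high, origin at the centre of its underside. Leave it alone.
Mind the look-alikes: they are no part of the job. There is more than one size of the cheese; the one meant has the size given above.

How it is judged (in metres and radians):
On the way, in this order (a step that is already met when the one before it is completed fails the run):
1. the stop sits in the middle notch, its pin dropped in (value of joint stop between 0.0875 and 0.0925 m and value of joint pin above 0.0025 m), for 0.2 s.
2. the cut end of the cheese lies flat against the stop (y of cheese_front in the frame of stop_face between -0.003 and 0.004 m and x of cheese_front in the frame of stop_face between -0.025 and 0.025 m and angle between the y axis of cheese and the y axis of stop_face, either way round below 0.06 rad and angle between cheese's own z axis and vertical below 0.06 rad), for 0.2 s.
At the end, for the whole second after the job is handed in: The stop sits in the middle notch (joint within 2.5 mm of 0.090) with its pin dropped in by more than 2.5 mm; the cheese stands upright on the board at rest with its cut end against the stop (gap under 4 mm, square to it within 0.06 rad, its middle within 25 mm of the plate's middle sideways) (all of step 1 and all of step 2 and linear speed of cheese below 0.01 m/s); the robot touches nothing.
It fails at once if the cheese is lifted off the board (height (world z) of cheese above 0.034 m).
It fails at once if the cheese is tipped (angle between cheese's own z axis and vertical above 0.25 rad).
It fails at once if the tea box is disturbed (distance of tea_box from where it was at the start of the episode above 0.015 m).
It fails at once if the matchbox is disturbed (distance of matchbox from where it was at the start of the episode above 0.015 m).
It fails at once if the mug is disturbed (distance of mug from where it was at the start of the episode above 0.015 m).
It also fails if it takes over 50 s, if anything falls off the work surface, if the arm or the gripper's body presses on something with over 40 N, if the wrist force passes 120 N, or if a joint passes its speed limit or range.

## Robot

A 7-joint arm with a two-finger parallel gripper is mounted at the origin on a cart in front of the work surface, level with it; the furniture and walls round the work are solid. World frame = base frame: x ahead of the robot, y to its left, z up, the work surface at z = 0. Lengths are in mm, angles in rad, forces in N, time in s.
With the tool pointing down it reaches from about 400 to 750 mm from the base axis. Payload 19.5 kg.
Tool frame: the origin (TCP) lies on the mounting face of the last link; the fingertips stand 173 mm ahead of it and the grasp point (between the pads) lies 155 mm ahead of it; z points along the fingers, y is the line along which they close (so a half turn about z gives the same grasp; the last joint's range is limited). The gripper opens to 85 mm and grips with 20 to 120 N. Pads are 22 mm wide; open, the fingers measure 114 mm over their backs; the gripper's body (76 mm by 85 mm) begins 54 mm behind the grasp point. The pads swing forward as they close: fully open they stand 13 mm farther back than shut.
Start: joints at [1.077, 0.707, -0.028, 1.485, 0.022, 0.951, -0.075], TCP at [251.033, -517.299, 404.668] pointing down, gripper open.
Joint ranges: [-2.71, 2.71], [-0.32, 2.16], [-1.57, 1.52], [0, 2.45], [-1.46, 4.6], [0, 2.02], [-2.83, 2.83]. Speed limits (rad/s): [1.89, 1.89, 2.57, 2.57, 3.01, 3.01, 3.01].

## Interface

Orientations are given as a unit quaternion [w, x, y, z].
In Python, from cell import * gives the robot as it stands.
- The arm moves only by the tool servo_tool, never from a script. Its argument "increments" is a list of rows, each an object with "delta_pos": the shift along the tool's x, y, z as a fraction of full scale, a list of three; "delta_rot": the turn, a rotation vector about the tool's x, y, z as a fraction of full scale, a list of three; "jaw": the gripper command: -1 is fully open, 1 is shut, values between are in proportion. A call has 1 to 5 rows; each row shifts and turns the commanded pose from where the row before left it, along the tool's axes as they then stand; what a row does not reach is not made up. Full scale, the value 1, is 10 cm for a shift and 45 degrees for a turn. A row lasts 1/12 s, in which the tool goes at most 41.7 mm and 7.16 degrees, less where a joint would pass 70% of its speed; a pose out of reach is approached as far as the arm can. A call with a number of a shift or a turn outside -1 to 1 is refused whole. A call with a gripper value outside its range is refused whole. The fingers move at their own pace and stop on an object; "newtons" is the grip in N (left out, the last holds). Time passes only in rows, so rows that do not move let the fingers close. It gives the time, the measured TCP pose, the force, the opening and the grip force at its end, in the units of the state.
- observe(): the state, without advancing time (a new reading comes with each control period).
- camera(name): name is "scene" or "top"; returns a dict with "img" (400x640x3 uint8, blue, green, red), "K" (3x3 intrinsics, pixels), "rvec" (rotation vector, rad) and "tvec" (3), from world to camera coordinates, as OpenCV has them. Camera axes: x right, y down, z forward; pixel columns grow to the right and rows downward; lengths in mm; the calibration is good to about 2 mm. A picture is of the moment at which its call begins. There is no depth.
- job_done(): hands the job in; it is judged then, once.
The state is a dict: "clock": time; "joints": joint angles; "qd": joint speeds; "effort": joint torques, N m; "tcp_pos": TCP position; "eef_rot": TCP orientation; "ft_force": force on the tool from outside, world axes, zero at the start; "torque": the same for the moment, N m; "width": finger opening in mm; "grip_force": force on a finger pad.
Only numpy, scipy, OpenCV 4.12 (cv2) and the standard library are available. Lean on these libraries where they do the work, as an engineer would, in place of code of your own. Each camera call takes 0.05 s, during which the arm holds its last target. There are 200 camera calls.

## Working session

There is one attempt and no reset: what is moved stays moved. The work goes in short steps, Python scripts to look and compute and a tool call to move; the robot and the scene stay as the last step left them, time stands still between calls to the robot, and variables do not carry over. Pictures are saved under pics/ and viewed, at most 10 in all, crops included, and the job is handed in when it is done.

Besides the shell and the picture viewer there is one more tool, called after "Call:" in YAML: its name, and indented under it one key for each argument. servo_tool: Moves the arm, as the interface text tells. Its arguments: {"type":"object","properties":{"increments":{"type":"array","items":{"type":"object","properties":{"delta_pos":{"type":"array","items":{"type":"number","minimum":-1,"maximum":1}},"delta_rot":{"type":"array","items":{"type":"number","minimum":-1,"maximum":1}},"jaw":{"type":"number"}}}},"newtons":{"type":"number"}},"required":["increments"]}

```bash
mkdir -p pics
cat > h.py <<'E'
from cell import *
import numpy as np, cv2
def ray(c,px,z):
    R=cv2.Rodrigues(np.array(c["rvec"],float))[0];t=np.array(c["tvec"],float).ravel()
    d=R.T@np.linalg.inv(np.array(c["K"]))@np.array([px[0],px[1],1.0]);o=-R.T@t
    return o+d*(z-o[2])/d[2]
def proj(c,P): return cv2.projectPoints(np.array(P,float).reshape(-1,3),np.array(c["rvec"],float),np.array(c["tvec"],float),np.array(c["K"],float),None)[0].reshape(-1,2)
E
python3 - <<'E'
from h import *
import pickle
for n in("scene","top"):
    c=camera(n);cv2.imwrite(f"pics/{n}0.png",c["img"]);pickle.dump(c,open(n+"0.pkl","wb"))
    R=cv2.Rodrigues(np.array(c["rvec"],float))[0];print(n,(-R.T@np.array(c["tvec"]).ravel()).round())
s=observe();print({k:np.round(s[k],3) for k in("clock","tcp_pos","eef_rot","width","ft_force")})
E
```

```text
scene [-38. 546. 957.]
top [ 398.    5. 1360.]
{'clock': np.float64(0.1), 'tcp_pos': array([ 251.006, -517.246,  404.282]), 'eef_rot': array([-0.   ,  0.975,  0.224, -0.   ]), 'width': np.float64(85.531), 'ft_force': array([-0.318,  0.088,  0.009])}
```

View pics/scene0.png

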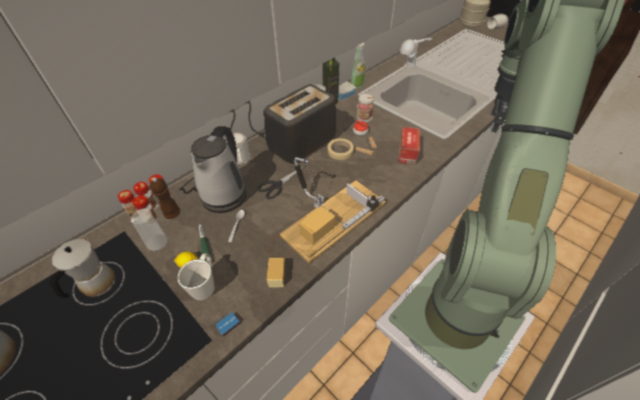

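View pics/top0.png

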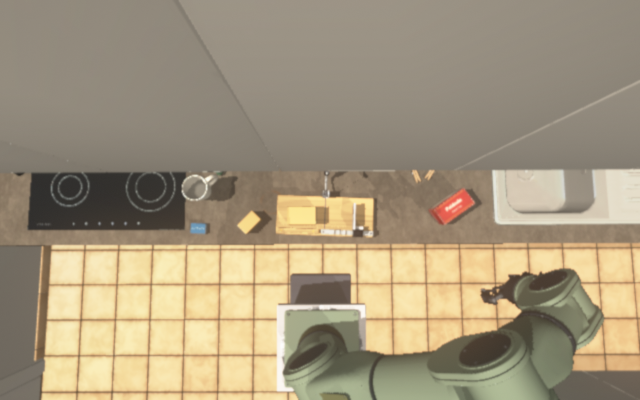

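The scene view shows the cutter at (335,215), with the cheese on it at (318,223). The top view has the board spanning (276–375, 195–236), the cheese at (302,215) and the stop plate at about (357,217). Candidates for the cheese are the block on the board (top 302,215) and a smaller loose block on the worktop (top 249,222; scene 276,271). I choose the one on the board and check it in a crop.

Run:
```python
from h import *
import pickle
t=pickle.load(open("top0.pkl","rb"));s=pickle.load(open("scene0.pkl","rb"))
a=cv2.resize(t["img"][185:245,265:385],None,fx=6,fy=6,interpolation=cv2.INTER_CUBIC)
b=cv2.resize(s["img"][175:260,275:395],None,fx=6,fy=6,interpolation=cv2.INTER_CUBIC)[:-270+30*0+0] if 0 else cv2.resize(s["img"][178:260,275:395],(576,394),interpolation=cv2.INTER_CUBIC)
a=cv2.resize(a,(400*1,200)); 
a=cv2.resize(t["img"][190:240,270:380],(440,200),interpolation=cv2.INTER_CUBIC)
o=np.zeros((600,580,3),np.uint8);o[:200,:440]=a;o[204:598,:576]=b
cv2.imwrite("pics/crop0.png",o)
# board mask
hsv=cv2.cvtColor(t["img"],cv2.COLOR_BGR2HSV)
m=cv2.inRange(hsv,(12,70,90),(32,255,255));m[:188]=0;m[239:]=0;m[:,:268]=0;m[:,385:]=0
m=cv2.morphologyEx(m,cv2.MORPH_CLOSE,np.ones((7,7)))
r=cv2.minAreaRect(max(cv2.findContours(m,0,2)[0],key=cv2.contourArea));print(r)
for p in cv2.boxPoints(r): print(p,ray(t,p,24).round(1))
for p in [(288,207),(316,207),(316,223),(288,223)]: print("cheese",ray(t,p,84).round(1))
for p in [(354,204),(354,230)]: print("plate",ray(t,p,73).round(1))
for p,z in [((454,206),78),((199,228),15),((196,187),95)]: print("byst",ray(t,p,z).round())
```

```text
((326.0, 213.0), (50.0, 116.0), 90.0)
[268. 188.] [570.1 190.5  24. ]
[384. 188.] [ 568.  -232.1   24. ]
[384. 238.] [ 387.  -228.2   24. ]
[268. 238.] [388.7 188.9  24. ]
cheese [495.7 112.2  84. ]
cheese [495.2  15.2  84. ]
cheese [439.9  15.4  84. ]
cheese [440.3 112.   84. ]
plate [ 506.  -117.5   73. ]
plate [ 415.5 -116.3   73. ]
byst [ 497. -464.   78.]
byst [426. 442.  15.]
byst [566. 430.  95.]
```

View pics/crop0.png

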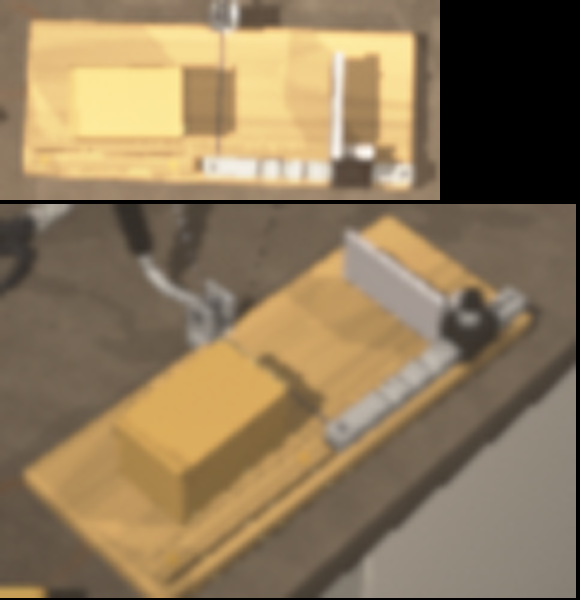

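The crop shows the 62×100 block on the board as the right cheese (crop 75–183, 67–137). The plate is at crop x≈338, y 53–155, the notches at crop x≈249, 278 and 301, and the black pin head at (352,170).

Run:
```python
from h import *
import pickle
t=pickle.load(open("top0.pkl","rb"))
f=lambda x,y,z:ray(t,(270+(x+.5)/4-.5,190+(y+.5)/4-.5),z).round(1)[:2]
B=np.array([f(30,20,24),f(416,33,24),f(413,187,24),f(22,172,24)]);print(B,B.mean(0),[np.linalg.norm(B[i]-B[i-1]).round() for i in range(4)])
yv=B[0]+B[3]-B[1]-B[2];yaw=np.arctan2(-yv[0],yv[1]);print("yaw",yaw)
C=np.array([f(75,68,84),f(182,67,84),f(184,136,84),f(75,137,84)]);print(C,C.mean(0))
Rm=np.array([[np.cos(yaw),-np.sin(yaw)],[np.sin(yaw),np.cos(yaw)]])
W=lambda p:(B.mean(0)+Rm@np.array(p)).round(1)
L=lambda p:((np.array(p)-B.mean(0))@Rm).round(1)
print("cheese local",[L(p) for p in C],L(C.mean(0)))
for x,y in[(338,53),(338,155)]:print("plate",f(x,y,73),L(f(x,y,73)))
print("head",f(352,170,79),L(f(352,170,79)))
for x in(249,278,301):print("notch",f(x,166,38),L(f(x,166,38)))
# edge profile of plate & cheese rows in gray
g=cv2.cvtColor(t["img"],cv2.COLOR_BGR2GRAY)
for r in(206,210,214,218,222,226):print(r,g[r,346:366])
```

```text
[[ 545.6  157. ]
 [ 532.1 -193.7]
 [ 393.  -188.4]
 [ 407.9  163.4]] [469.65  -15.425] [np.float64(138.0), np.float64(351.0), np.float64(139.0), np.float64(352.0)]
yaw -0.04040504390694234
[[497.  110.9]
 [497.4  18.2]
 [437.8  16.7]
 [437.3 110.7]] [467.375  64.125]
cheese local [array([ 22.2, 127.3]), array([26.4, 34.7]), array([-33.1,  30.8]), array([-37.4, 124.7])] [-5.5 79.4]
plate [ 509.9 -118. ] [  44.4 -100.9]
plate [ 421.1 -116.8] [ -44.4 -103.3]
head [ 408.  -128.1] [ -57.  -115.1]
notch [412.3 -40.7] [-56.3 -27.6]
notch [412.2 -66.5] [-55.3 -53.4]
notch [412.1 -87. ] [-54.6 -73.8]
206 [210 210 210 210 210 208 200 210 237 222 174 151 147 147 146 147 146 148
 170 214]
210 [211 211 212 212 211 207 190 194 231 209 164 147 145 145 144 145 144 145
 165 208]
214 [193 193 193 193 192 190 186 207 231 192 145 135 136 137 138 137 138 139
 161 203]
218 [197 197 197 196 196 196 194 210 229 191 147 137 137 137 137 137 137 138
 157 199]
222 [191 190 190 190 189 189 192 216 232 184 126 118 126 130 130 131 131 132
 150 189]
226 [202 198 197 197 196 195 200 228 235 187 142 139 151 181 197 202 198 165
 156 163]
```

Call:
servo_tool:
  increments:
    - {"delta_rot": [0,0,-0.15],"jaw": 0.5}
    - {"delta_rot": [0,0,-0.15],"jaw": 0.5}
    - {"delta_rot": [0,0,-0.15],"jaw": 0.5}
    - {"delta_rot": [0,0,-0.15],"jaw": 0.5}
    - {"delta_rot": [0,0,-0.15],"jaw": 0.5}

```text
$.increments[0]: bad value
```

Call:
servo_tool:
  increments:
    - {"delta_rot": [0,0,-0.15],"jaw": 0.5}
    - {"delta_rot": [0,0,-0.15],"jaw": 0.5}
    - {"delta_rot": [0,0,-0.15],"jaw": 0.5}
    - {"delta_rot": [0,0,-0.15],"jaw": 0.5}
    - {"delta_rot": [0,0,-0.02],"jaw": 0.5}

```text
$.increments[0]: bad value
```

Call:
servo_tool:
  increments:
    - {"delta_pos": [0,0,0],"delta_rot": [0,0,-0.15],"jaw": 0.5}
    - {"delta_pos": [0,0,0],"delta_rot": [0,0,-0.15],"jaw": 0.5}
    - {"delta_pos": [0,0,0],"delta_rot": [0,0,-0.15],"jaw": 0.5}
    - {"delta_pos": [0,0,0],"delta_rot": [0,0,-0.15],"jaw": 0.5}
    - {"delta_pos": [0,0,0],"delta_rot": [0,0,-0.15],"jaw": 0.5}

```text
clock: 0.52
tcp_pos: [251.0, -517.3, 404.5]
eef_rot: [-0.0, 0.866, 0.5, -0.0]
ft_force: [-0.3, -0.7, 0.1]
width: 25.6
grip_force: 0.0
```

Call:
servo_tool:
  increments:
    - {"delta_pos": [0,0,0],"delta_rot": [0,0,-0.15],"jaw": 0.5}
    - {"delta_pos": [0,0,0],"delta_rot": [0,0,-0.15],"jaw": 0.5}
    - {"delta_pos": [0,0,0],"delta_rot": [0,0,-0.15],"jaw": 0.5}
    - {"delta_pos": [0,0,0],"delta_rot": [0,0,-0.15],"jaw": 0.5}
    - {"delta_pos": [0,0,0],"delta_rot": [0,0,-0.02],"jaw": 0.5}

```text
clock: 0.93
tcp_pos: [250.8, -517.4, 404.4]
eef_rot: [-0.0, 0.72, 0.694, 0.0]
ft_force: [-0.2, 0.3, 0.4]
width: 21.4
grip_force: 0.0
```

```bash
cat > goto.py <<'E'
# prints tool-frame shift (mm) from here to a board-frame point, tip height
import sys
from h import *
from scipy.spatial.transform import Rotation as Ro
B=np.array([469.65,-15.4]);yaw=-0.0404
Rm=np.array([[np.cos(yaw),-np.sin(yaw)],[np.sin(yaw),np.cos(yaw)]])
s=observe();p=np.array(s["tcp_pos"]);q=np.array(s["eef_rot"]);R=Ro.from_quat(q[[1,2,3,0]]).as_matrix()
print("tcp",p.round(1),"local",((p[:2]-B)@Rm).round(1),"width",round(s["width"],1),"F",np.round(s["ft_force"],1),"ydir",R[:,1].round(3),"z",R[:,2].round(3),"t",s["clock"])
if len(sys.argv)>3:
    x,y,z=map(float,sys.argv[1:4]);w=np.r_[B+Rm@[x,y],z];print("tool shift",(R.T@(w-p)).round(1),"joints",np.round(s["joints"],2))
E
python3 goto.py 2 -140 215
```

```text
tcp [ 250.8 -517.4  404.4] local [-198.4 -510.4] width 21.4 F [-0.2  0.3  0.4] ydir [ 0.999 -0.037 -0.   ] z [-0.     0.001 -1.   ] t 0.9333
tool shift [369.6 201.6 189.6] joints [ 1.24  0.72 -0.35  1.48  0.27  0.99  0.78]
```

Call:
servo_tool:
  increments:
    - {"delta_pos": [0.25,0.135,0],"delta_rot": [0,0,0],"jaw": 0.5}
    - {"delta_pos": [0.25,0.135,0],"delta_rot": [0,0,0],"jaw": 0.5}
    - {"delta_pos": [0.25,0.135,0],"delta_rot": [0,0,0],"jaw": 0.5}
    - {"delta_pos": [0.25,0.135,0],"delta_rot": [0,0,0],"jaw": 0.5}
    - {"delta_pos": [0.25,0.135,0],"delta_rot": [0,0,0],"jaw": 0.5}

```text
clock: 1.35
tcp_pos: [324.3, -394.1, 404.6]
eef_rot: [-0.0, 0.724, 0.69, 0.0]
ft_force: [0.7, 0.1, -0.6]
width: 21.2
grip_force: 0.0
```

Call:
servo_tool:
  increments:
    - {"delta_pos": [0.25,0.135,0],"delta_rot": [0,0,0],"jaw": 0.5}
    - {"delta_pos": [0.25,0.135,0],"delta_rot": [0,0,0],"jaw": 0.5}
    - {"delta_pos": [0.25,0.135,0],"delta_rot": [0,0,0],"jaw": 0.5}
    - {"delta_pos": [0.25,0.135,0],"delta_rot": [0,0,0],"jaw": 0.5}
    - {"delta_pos": [0.25,0.135,0],"delta_rot": [0,0,0],"jaw": 0.5}

```text
clock: 1.77
tcp_pos: [397.1, -272.1, 404.7]
eef_rot: [-0.0, 0.724, 0.69, 0.0]
ft_force: [-0.0, -1.2, -0.3]
width: 21.3
grip_force: 0.0
```

Call:
servo_tool:
  increments:
    - {"delta_pos": [0.25,0.135,0],"delta_rot": [0,0,0],"jaw": 0.5}
    - {"delta_pos": [0.25,0.135,0],"delta_rot": [0,0,0],"jaw": 0.5}
    - {"delta_pos": [0.25,0.135,0],"delta_rot": [0,0,0],"jaw": 0.5}
    - {"delta_pos": [0.25,0.135,0],"delta_rot": [0,0,0],"jaw": 0.5}
    - {"delta_pos": [0.15,0.12,0],"delta_rot": [0,0,0],"jaw": 0.5}

```text
clock: 2.18
tcp_pos: [468.4, -158.7, 404.8]
eef_rot: [-0.0, 0.723, 0.691, 0.0]
ft_force: [0.1, -1.2, 1.0]
width: 21.4
grip_force: 0.0
```

```bash
python3 goto.py 2 -140 215
```

```text
tcp [ 468.4 -158.7  404.8] local [   4.5 -143.3] width 21.4 F [ 0.1 -1.2  1. ] ydir [ 0.999 -0.045  0.   ] z [ 0.     0.001 -1.   ] t 2.1833
tool shift [  3.1  -2.6 189.8] joints [ 0.43  0.6  -0.29  1.77  0.22  0.81 -0.01]
```

Call:
servo_tool:
  increments:
    - {"delta_pos": [0,0,0.3],"delta_rot": [0,0,0],"jaw": 0.5}
    - {"delta_pos": [0,0,0.3],"delta_rot": [0,0,0],"jaw": 0.5}
    - {"delta_pos": [0,0,0.3],"delta_rot": [0,0,0],"jaw": 0.5}
    - {"delta_pos": [0,0,0.3],"delta_rot": [0,0,0],"jaw": 0.5}
    - {"delta_pos": [0,0,0.2],"delta_rot": [0,0,0],"jaw": 0.5}

```text
clock: 2.6
tcp_pos: [467.1, -161.2, 262.4]
eef_rot: [-0.001, 0.723, 0.69, -0.001]
ft_force: [0.3, 0.7, -0.1]
width: 21.3
grip_force: 0.0
```

Call:
servo_tool:
  increments:
    - {"delta_pos": [0,0,0.2],"delta_rot": [0,0,0],"jaw": 0.5}
    - {"delta_pos": [0,0,0.2],"delta_rot": [0,0,0],"jaw": 0.5}
    - {"delta_pos": [0,0,0.1],"delta_rot": [0,0,0],"jaw": 0.5}
    - {"delta_pos": [0,0,0],"delta_rot": [0,0,0],"jaw": 0.5}

```text
clock: 2.93
tcp_pos: [467.3, -161.1, 213.2]
eef_rot: [-0.001, 0.723, 0.691, -0.001]
ft_force: [1.1, 0.2, 0.3]
width: 21.3
grip_force: 0.0
```

```bash
python3 goto.py 2 -140 215
python3 - <<'E'
from h import *
c=camera("scene");cv2.imwrite("pics/s1.png",cv2.resize(c["img"][130:280,250:450],(800,600),interpolation=cv2.INTER_CUBIC))
E
```

```text
tcp [ 467.3 -161.1  213.2] local [   3.5 -145.7] width 21.3 F [1.1 0.2 0.3] ydir [ 0.999 -0.045 -0.003] z [-0.003  0.    -1.   ] t 2.9333
tool shift [ 5.6 -1.5 -1.8] joints [ 0.34  0.92 -0.13  1.94  0.36  0.3  -0.13]
```

View pics/s1.png

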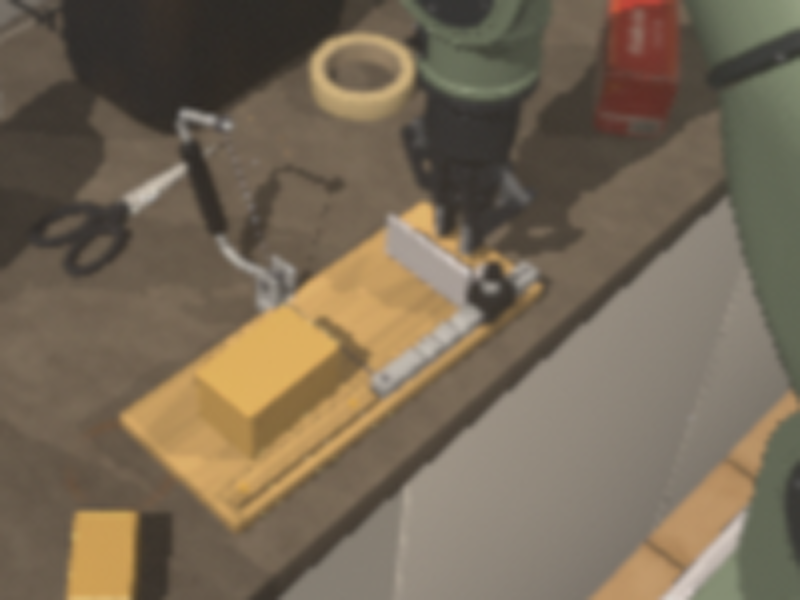

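The fingers (crop 455,220) stand clear behind the plate, so I start pushing and feel for contact.

Call:
servo_tool:
  increments:
    - {"delta_pos": [0.1,0,0],"delta_rot": [0,0,0],"jaw": 0.5}
    - {"delta_pos": [0.08,0,0],"delta_rot": [0,0,0],"jaw": 0.5}
    - {"delta_pos": [0.05,0,0],"delta_rot": [0,0,0],"jaw": 0.5}

```text
clock: 3.23
tcp_pos: [468.8, -136.8, 215.6]
eef_rot: [0.0, 0.722, 0.692, 0.001]
ft_force: [-0.0, 0.6, -0.4]
width: 21.3
grip_force: 0.0
```

Call:
servo_tool:
  increments:
    - {"delta_pos": [0.03,0,0],"delta_rot": [0,0,0],"jaw": 0.5}
    - {"delta_pos": [0.03,0,0],"delta_rot": [0,0,0],"jaw": 0.5}

```text
clock: 3.4
tcp_pos: [468.9, -131.7, 215.1]
eef_rot: [0.0, 0.722, 0.692, 0.0]
ft_force: [-0.1, -0.8, 0.4]
width: 21.5
grip_force: 0.0
```

Call:
servo_tool:
  increments:
    - {"delta_pos": [0.03,0,0],"delta_rot": [0,0,0],"jaw": 0.5}
    - {"delta_pos": [0.03,0,0],"delta_rot": [0,0,0],"jaw": 0.5}

```text
clock: 3.57
tcp_pos: [469.1, -126.5, 215.0]
eef_rot: [0.0, 0.722, 0.691, -0.0]
ft_force: [0.3, -4.3, 3.1]
width: 21.5
grip_force: 2.4
```

Call:
servo_tool:
  increments:
    - {"delta_pos": [0.03,0,0],"delta_rot": [0,0,0],"jaw": 0.5}
    - {"delta_pos": [0.03,0,0],"delta_rot": [0,0,0],"jaw": 0.5}

```text
clock: 3.73
tcp_pos: [469.3, -120.4, 214.8]
eef_rot: [0.0, 0.722, 0.691, -0.0]
ft_force: [1.1, -5.0, 3.3]
width: 21.2
grip_force: 2.5
```

Call:
servo_tool:
  increments:
    - {"delta_pos": [0.03,0,0],"delta_rot": [0,0,0],"jaw": 0.5}
    - {"delta_pos": [0.03,0,0],"delta_rot": [0,0,0],"jaw": 0.5}

```text
clock: 3.9
tcp_pos: [469.6, -114.4, 214.8]
eef_rot: [0.0, 0.722, 0.692, -0.0]
ft_force: [-0.0, -5.3, 4.3]
width: 21.3
grip_force: 2.5
```

Call:
servo_tool:
  increments:
    - {"delta_pos": [0.03,0,0],"delta_rot": [0,0,0],"jaw": 0.5}
    - {"delta_pos": [0.03,0,0],"delta_rot": [0,0,0],"jaw": 0.5}
    - {"delta_pos": [0.03,0,0],"delta_rot": [0,0,0],"jaw": 0.5}
    - {"delta_pos": [0.03,0,0],"delta_rot": [0,0,0],"jaw": 0.5}
    - {"delta_pos": [0.03,0,0],"delta_rot": [0,0,0],"jaw": 0.5}

```text
clock: 4.32
tcp_pos: [470.2, -99.2, 214.7]
eef_rot: [0.0, 0.722, 0.692, 0.0]
ft_force: [0.5, -4.9, 4.0]
width: 21.2
grip_force: 2.4
```

Call:
servo_tool:
  increments:
    - {"delta_pos": [0.02,0,0],"delta_rot": [0,0,0],"jaw": 0.5}
    - {"delta_pos": [0.02,0,0],"delta_rot": [0,0,0],"jaw": 0.5}

```text
clock: 4.48
tcp_pos: [470.3, -94.8, 214.6]
eef_rot: [-0.0, 0.722, 0.692, 0.0]
ft_force: [-0.3, -1.0, 0.0]
width: 21.8
grip_force: 0.0
```

Call:
servo_tool:
  increments:
    - {"delta_pos": [0.02,0,0],"delta_rot": [0,0,0],"jaw": 0.5}

```text
clock: 4.57
tcp_pos: [470.4, -92.8, 214.6]
eef_rot: [-0.0, 0.722, 0.692, 0.0]
ft_force: [-0.5, 0.1, -0.8]
width: 21.7
grip_force: 0.0
```

Call:
servo_tool:
  increments:
    - {"delta_pos": [0.02,0,0],"delta_rot": [0,0,0],"jaw": 0.5}

```text
clock: 4.65
tcp_pos: [470.5, -91.2, 214.6]
eef_rot: [-0.0, 0.722, 0.692, -0.0]
ft_force: [-0.3, -13.3, -1.4]
width: 21.2
grip_force: 6.2
```

Call:
servo_tool:
  increments:
    - {"delta_pos": [0.02,0,0],"delta_rot": [0,0,0],"jaw": 0.5}

```text
clock: 4.73
tcp_pos: [470.5, -90.1, 214.6]
eef_rot: [0.0, 0.723, 0.691, -0.001]
ft_force: [0.0, -14.4, -1.9]
width: 21.3
grip_force: 7.5
```

Call:
servo_tool:
  increments:
    - {"delta_pos": [0.02,0,0],"delta_rot": [0,0,0],"jaw": 0.5}

```text
clock: 4.82
tcp_pos: [470.6, -88.5, 214.6]
eef_rot: [0.001, 0.723, 0.691, -0.001]
ft_force: [-0.4, -13.6, -2.2]
width: 21.5
grip_force: 6.5
```

It dropped into the first (far) notch at TCP y≈-92, so the middle one should come at about -72.

Call:
servo_tool:
  increments:
    - {"delta_pos": [0.02,0,0],"delta_rot": [0,0,0],"jaw": 0.5}
    - {"delta_pos": [0.02,0,0],"delta_rot": [0,0,0],"jaw": 0.5}

```text
clock: 4.98
tcp_pos: [470.8, -83.8, 214.6]
eef_rot: [0.0, 0.722, 0.691, -0.0]
ft_force: [-0.1, -4.9, -1.4]
width: 21.5
grip_force: 2.3
```

Call:
servo_tool:
  increments:
    - {"delta_pos": [0.02,0,0],"delta_rot": [0,0,0],"jaw": 0.5}
    - {"delta_pos": [0.01,0,0],"delta_rot": [0,0,0],"jaw": 0.5}

```text
clock: 5.15
tcp_pos: [470.9, -80.2, 214.6]
eef_rot: [-0.0, 0.722, 0.692, -0.0]
ft_force: [-0.4, -2.4, -1.7]
width: 21.1
grip_force: 1.6
```

Call:
servo_tool:
  increments:
    - {"delta_pos": [0.01,0,0],"delta_rot": [0,0,0],"jaw": 0.5}
    - {"delta_pos": [0.0,0,0],"delta_rot": [0,0,0],"jaw": 0.5}

```text
clock: 5.32
tcp_pos: [471.0, -79.1, 214.6]
eef_rot: [-0.0, 0.722, 0.692, -0.0]
ft_force: [-0.3, -0.4, -0.5]
width: 21.4
grip_force: 0.3
```

Call:
servo_tool:
  increments:
    - {"delta_pos": [0.01,0,0],"delta_rot": [0,0,0],"jaw": 0.5}

```text
clock: 5.4
tcp_pos: [471.0, -78.4, 214.7]
eef_rot: [-0.0, 0.722, 0.692, -0.0]
ft_force: [0.1, -2.7, -2.2]
width: 21.2
grip_force: 1.3
```

Call:
servo_tool:
  increments:
    - {"delta_pos": [0.01,0,0],"delta_rot": [0,0,0],"jaw": 0.5}

```text
clock: 5.48
tcp_pos: [471.1, -77.3, 214.7]
eef_rot: [-0.0, 0.722, 0.692, -0.0]
ft_force: [-1.2, -1.6, -0.7]
width: 21.4
grip_force: 0.7
```

Call:
servo_tool:
  increments:
    - {"delta_pos": [0.01,0,0],"delta_rot": [0,0,0],"jaw": 0.5}

```text
clock: 5.57
tcp_pos: [471.2, -76.1, 214.7]
eef_rot: [-0.0, 0.722, 0.692, 0.0]
ft_force: [-0.2, 0.0, 0.1]
width: 21.2
grip_force: 0.2
```

Call:
servo_tool:
  increments:
    - {"delta_pos": [0.01,0,0],"delta_rot": [0,0,0],"jaw": 0.5}

```text
clock: 5.65
tcp_pos: [471.3, -75.1, 214.7]
eef_rot: [-0.0, 0.722, 0.692, 0.0]
ft_force: [0.1, -0.0, -0.1]
width: 21.4
grip_force: 0.0
```

Snap-in felt at y≈-76, with no push force since. Now back off and go over to the cheese's far end.

Call:
servo_tool:
  increments:
    - {"delta_pos": [-0.2,0,0],"delta_rot": [0,0,0],"jaw": 0.5}
    - {"delta_pos": [-0.2,0,0],"delta_rot": [0,0,0],"jaw": 0.5}
    - {"delta_pos": [0,0,-0.3],"delta_rot": [0,0,0],"jaw": 0.5}
    - {"delta_pos": [0,0,-0.4],"delta_rot": [0,0,0],"jaw": 0.5}
    - {"delta_pos": [0,0,-0.4],"delta_rot": [0,0,0],"jaw": 0.5}

```text
clock: 6.07
tcp_pos: [469.2, -115.2, 325.9]
eef_rot: [-0.001, 0.722, 0.692, -0.0]
ft_force: [0.5, 0.4, 0.3]
width: 21.6
grip_force: 0.0
```

Call:
servo_tool:
  increments:
    - {"delta_pos": [0,0,-0.1],"delta_rot": [0,0,0],"jaw": 0.5}
    - {"delta_pos": [0.3,0,0],"delta_rot": [0,0,0],"jaw": 0.5}
    - {"delta_pos": [0.3,0,0],"delta_rot": [0,0,0],"jaw": 0.5}
    - {"delta_pos": [0.3,0,0],"delta_rot": [0,0,0],"jaw": 0.5}
    - {"delta_pos": [0.3,0,0],"delta_rot": [0,0,0],"jaw": 0.5}

```text
clock: 6.48
tcp_pos: [474.5, 6.0, 334.9]
eef_rot: [0.0, 0.722, 0.692, 0.0]
ft_force: [0.8, 0.9, -0.2]
width: 21.6
grip_force: 0.0
```

Call:
servo_tool:
  increments:
    - {"delta_pos": [0.3,0,0],"delta_rot": [0,0,0],"jaw": 0.5}
    - {"delta_pos": [0.3,0,0],"delta_rot": [0,0,0],"jaw": 0.5}
    - {"delta_pos": [0.3,0,0],"delta_rot": [0,0,0],"jaw": 0.5}
    - {"delta_pos": [0.3,0,0],"delta_rot": [0,0,0],"jaw": 0.5}
    - {"delta_pos": [0.15,0,0],"delta_rot": [0,0,0],"jaw": 0.5}

```text
clock: 6.9
tcp_pos: [480.0, 143.2, 334.8]
eef_rot: [-0.001, 0.721, 0.693, 0.001]
ft_force: [-1.2, 0.5, -0.3]
width: 21.5
grip_force: 0.0
```

```bash
python3 goto.py -5 160 210;python3 - <<'E'
from h import *
c=camera("scene");cv2.imwrite("pics/s2.png",cv2.resize(c["img"][160:280,260:420],(800,600),interpolation=cv2.INTER_CUBIC))
E
```

```text
tcp [480.  143.2 334.8] local [  4.  158.9] width 21.5 F [-1.2  0.5 -0.3] ydir [ 0.999 -0.04   0.   ] z [ 0.     0.002 -1.   ] t 6.9
tool shift [  0.8  -9.  124.8] joints [-0.27  0.7  -0.15  1.84  0.17  0.61 -0.57]
```

View pics/s2.png

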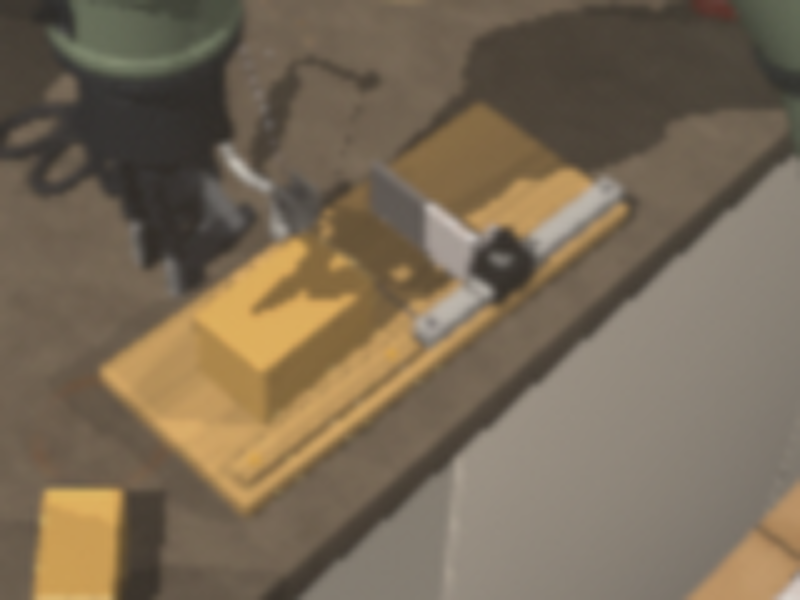

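The stop sits with the pin head low at (500,258) and one free notch left ahead of it at about (465,300), so it is in the middle notch. Descending behind the cheese.

Call:
servo_tool:
  increments:
    - {"delta_pos": [0.05,-0.09,0],"delta_rot": [0,0,0],"jaw": 0.5}
    - {"delta_pos": [0,0,0.3],"delta_rot": [0,0,0],"jaw": 0.5}
    - {"delta_pos": [0,0,0.3],"delta_rot": [0,0,0],"jaw": 0.5}
    - {"delta_pos": [0,0,0.3],"delta_rot": [0,0,0],"jaw": 0.5}
    - {"delta_pos": [0,0,0.2],"delta_rot": [0,0,0],"jaw": 0.5}

```text
clock: 7.37
tcp_pos: [470.8, 144.3, 222.8]
eef_rot: [-0.0, 0.722, 0.692, -0.001]
ft_force: [0.7, 0.6, 0.1]
width: 21.5
grip_force: 0.0
```

Call:
servo_tool:
  increments:
    - {"delta_pos": [0,0,0.13],"delta_rot": [0,0,0],"jaw": 0.5}
    - {"delta_pos": [0,0,0],"delta_rot": [0,0,0],"jaw": 0.5}

```text
clock: 7.53
tcp_pos: [470.8, 144.4, 209.8]
eef_rot: [-0.001, 0.722, 0.692, -0.002]
ft_force: [-0.6, -0.3, 1.2]
width: 21.4
grip_force: 0.0
```

```bash
python3 goto.py -5 140 210
```

```text
tcp [470.8 144.4 209.8] local [ -5.3 159.7] width 21.4 F [-0.6 -0.3  1.2] ydir [ 0.999 -0.043 -0.003] z [-0.003 -0.001 -1.   ] t 7.5333
tool shift [-19.7   0.4  -0.2] joints [-0.32  0.93 -0.08  1.95  0.22  0.28 -0.63]
```

Call:
servo_tool:
  increments:
    - {"delta_pos": [-0.05,0,0],"delta_rot": [0,0,0],"jaw": 0.5}
    - {"delta_pos": [-0.05,0,0],"delta_rot": [0,0,0],"jaw": 0.5}
    - {"delta_pos": [-0.04,0,0],"delta_rot": [0,0,0],"jaw": 0.5}
    - {"delta_pos": [-0.03,0,0],"delta_rot": [0,0,0],"jaw": 0.5}
    - {"delta_pos": [-0.03,0,0],"delta_rot": [0,0,0],"jaw": 0.5}

```text
clock: 7.95
tcp_pos: [471.1, 124.7, 212.5]
eef_rot: [0.0, 0.722, 0.692, 0.001]
ft_force: [0.4, 4.7, 0.7]
width: 21.3
grip_force: 0.0
```

Call:
servo_tool:
  increments:
    - {"delta_pos": [-0.03,0,0],"delta_rot": [0,0,0],"jaw": 0.5}
    - {"delta_pos": [-0.03,0,0],"delta_rot": [0,0,0],"jaw": 0.5}
    - {"delta_pos": [-0.03,0,0],"delta_rot": [0,0,0],"jaw": 0.5}
    - {"delta_pos": [-0.03,0,0],"delta_rot": [0,0,0],"jaw": 0.5}
    - {"delta_pos": [-0.03,0,0],"delta_rot": [0,0,0],"jaw": 0.5}

```text
clock: 8.37
tcp_pos: [470.2, 109.7, 211.7]
eef_rot: [-0.0, 0.722, 0.692, 0.0]
ft_force: [0.2, 4.3, 3.3]
width: 21.5
grip_force: 0.0
```

Call:
servo_tool:
  increments:
    - {"delta_pos": [-0.03,0,0],"delta_rot": [0,0,0],"jaw": 0.5}
    - {"delta_pos": [-0.03,0,0],"delta_rot": [0,0,0],"jaw": 0.5}
    - {"delta_pos": [-0.03,0,0],"delta_rot": [0,0,0],"jaw": 0.5}
    - {"delta_pos": [-0.03,0,0],"delta_rot": [0,0,0],"jaw": 0.5}
    - {"delta_pos": [-0.03,0,0],"delta_rot": [0,0,0],"jaw": 0.5}

```text
clock: 8.78
tcp_pos: [469.5, 94.6, 211.7]
eef_rot: [-0.0, 0.722, 0.692, -0.0]
ft_force: [-0.6, 3.6, 2.2]
width: 21.2
grip_force: 0.0
```

Call:
servo_tool:
  increments:
    - {"delta_pos": [-0.03,0,0],"delta_rot": [0,0,0],"jaw": 0.5}
    - {"delta_pos": [-0.03,0,0],"delta_rot": [0,0,0],"jaw": 0.5}
    - {"delta_pos": [-0.03,0,0],"delta_rot": [0,0,0],"jaw": 0.5}

```text
clock: 9.03
tcp_pos: [469.1, 85.6, 211.7]
eef_rot: [-0.0, 0.722, 0.692, -0.0]
ft_force: [0.3, 4.5, 1.6]
width: 22.0
grip_force: 0.0
```

```bash
python3 goto.py -5 70 210
```

```text
tcp [469.1  85.6 211.7] local [ -4.6 100.9] width 22.0 F [0.3 4.5 1.6] ydir [ 0.999 -0.043 -0.   ] z [-0.  0. -1.] t 9.0333
tool shift [-30.9  -0.3   1.7] joints [-0.2   0.91 -0.08  2.01  0.27  0.23 -0.56]
```

Call:
servo_tool:
  increments:
    - {"delta_pos": [-0.03,0,0],"delta_rot": [0,0,0],"jaw": 0.5}
    - {"delta_pos": [-0.03,0,0],"delta_rot": [0,0,0],"jaw": 0.5}
    - {"delta_pos": [-0.03,0,0],"delta_rot": [0,0,0],"jaw": 0.5}
    - {"delta_pos": [-0.03,0,0],"delta_rot": [0,0,0],"jaw": 0.5}
    - {"delta_pos": [-0.03,0,0],"delta_rot": [0,0,0],"jaw": 0.5}

```text
clock: 9.45
tcp_pos: [468.5, 70.6, 211.7]
eef_rot: [-0.0, 0.722, 0.692, -0.0]
ft_force: [0.3, 3.9, 2.1]
width: 21.1
grip_force: 0.0
```

Call:
servo_tool:
  increments:
    - {"delta_pos": [-0.02,0,0],"delta_rot": [0,0,0],"jaw": 0.5}
    - {"delta_pos": [-0.02,0,0],"delta_rot": [0,0,0],"jaw": 0.5}

```text
clock: 9.62
tcp_pos: [468.3, 66.7, 211.7]
eef_rot: [-0.0, 0.722, 0.692, -0.0]
ft_force: [0.3, 4.6, 1.4]
width: 21.4
grip_force: 0.0
```

```bash
python3 goto.py -5 70 210;python3 - <<'E'
from h import *
a=camera("top");b=camera("scene")
o=np.zeros((600,600,3),np.uint8)
o[:200,:440]=cv2.resize(a["img"][190:240,270:380],(440,200),interpolation=cv2.INTER_CUBIC)
o[204:600,:600]=cv2.resize(b["img"][178:258,275:395],(600,396),interpolation=cv2.INTER_CUBIC)
cv2.imwrite("pics/s3.png",o)
E
```

```text
tcp [468.3  66.7 211.7] local [-4.6 81.9] width 21.4 F [0.3 4.6 1.4] ydir [ 0.999 -0.043 -0.   ] z [-0.  0. -1.] t 9.6167
tool shift [-11.9  -0.3   1.7] joints [-0.17  0.91 -0.08  2.02  0.29  0.22 -0.54]
```

View pics/s3.png

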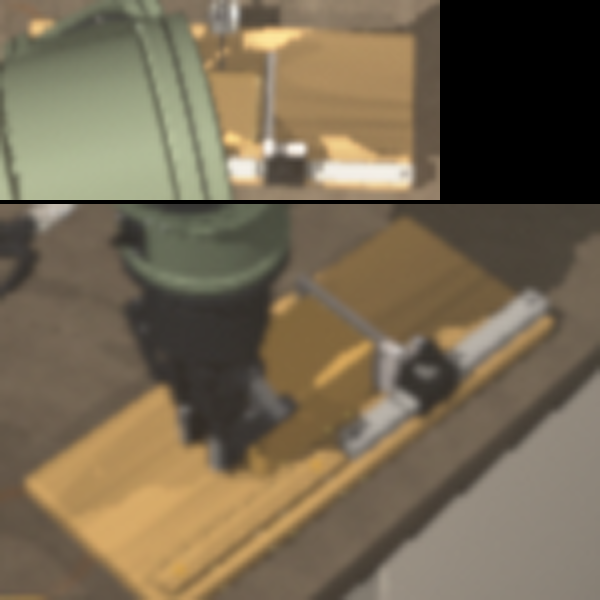

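The top crop shows the cheese front at x≈262 and the plate face at about 267, so only a few mm are left. I creep in while watching the force.

Call:
servo_tool:
  increments:
    - {"delta_pos": [-0.01,0,0],"delta_rot": [0,0,0],"jaw": 0.5}
    - {"delta_pos": [-0.01,0,0],"delta_rot": [0,0,0],"jaw": 0.5}

```text
clock: 9.88
tcp_pos: [468.2, 65.0, 211.7]
eef_rot: [-0.0, 0.722, 0.692, 0.0]
ft_force: [0.9, 3.8, 0.5]
width: 21.2
grip_force: 0.0
```

Call:
servo_tool:
  increments:
    - {"delta_pos": [-0.01,0,0],"delta_rot": [0,0,0],"jaw": 0.5}

```text
clock: 9.97
tcp_pos: [468.2, 63.9, 211.7]
eef_rot: [-0.0, 0.722, 0.692, 0.0]
ft_force: [0.3, 2.6, -0.7]
width: 21.7
grip_force: 0.0
```

Call:
servo_tool:
  increments:
    - {"delta_pos": [-0.01,0,0],"delta_rot": [0,0,0],"jaw": 0.5}

```text
clock: 10.05
tcp_pos: [468.2, 62.9, 211.7]
eef_rot: [-0.0, 0.722, 0.692, 0.0]
ft_force: [-0.5, 3.2, -0.2]
width: 21.8
grip_force: 0.0
```

Call:
servo_tool:
  increments:
    - {"delta_pos": [-0.01,0,0],"delta_rot": [0,0,0],"jaw": 0.5}

```text
clock: 10.13
tcp_pos: [468.1, 61.9, 211.7]
eef_rot: [-0.0, 0.722, 0.692, 0.0]
ft_force: [0.3, 2.9, -0.3]
width: 21.0
grip_force: 0.0
```

Call:
servo_tool:
  increments:
    - {"delta_pos": [-0.01,0,0],"delta_rot": [0,0,0],"jaw": 0.5}

```text
clock: 10.22
tcp_pos: [468.1, 60.8, 211.7]
eef_rot: [-0.0, 0.722, 0.692, -0.0]
ft_force: [0.7, 3.2, 0.7]
width: 21.2
grip_force: 0.0
```

Call:
servo_tool:
  increments:
    - {"delta_pos": [-0.01,0,0],"delta_rot": [0,0,0],"jaw": 0.5}

```text
clock: 10.3
tcp_pos: [468.0, 59.8, 211.7]
eef_rot: [-0.0, 0.722, 0.692, 0.0]
ft_force: [-1.1, 3.7, 0.5]
width: 21.0
grip_force: 0.0
```

Call:
servo_tool:
  increments:
    - {"delta_pos": [-0.01,0,0],"delta_rot": [0,0,0],"jaw": 0.5}

```text
clock: 10.38
tcp_pos: [468.0, 58.9, 211.7]
eef_rot: [-0.0, 0.722, 0.692, 0.0]
ft_force: [0.1, 9.4, 1.1]
width: 21.6
grip_force: 0.0
```

Call:
servo_tool:
  increments:
    - {"delta_pos": [0,0,0],"delta_rot": [0,0,0],"jaw": 0.5}
    - {"delta_pos": [0,0,0],"delta_rot": [0,0,0],"jaw": 0.5}
    - {"delta_pos": [0,0,0],"delta_rot": [0,0,0],"jaw": 0.5}

```text
clock: 10.63
tcp_pos: [468.0, 58.9, 211.7]
eef_rot: [-0.0, 0.722, 0.692, -0.0]
ft_force: [0.2, 3.6, 0.4]
width: 21.0
grip_force: 0.0
```

Call:
servo_tool:
  increments:
    - {"delta_pos": [-0.005,0,0],"delta_rot": [0,0,0],"jaw": 0.5}

```text
clock: 10.72
tcp_pos: [468.0, 58.7, 211.7]
eef_rot: [-0.0, 0.722, 0.692, 0.0]
ft_force: [-0.2, 8.9, 0.8]
width: 21.4
grip_force: 0.0
```

Call:
servo_tool:
  increments:
    - {"delta_pos": [0,0,0],"delta_rot": [0,0,0],"jaw": 0.5}
    - {"delta_pos": [0,0,0],"delta_rot": [0,0,0],"jaw": 0.5}
    - {"delta_pos": [0,0,0],"delta_rot": [0,0,0],"jaw": 0.5}

```text
clock: 10.97
tcp_pos: [468.0, 58.7, 211.7]
eef_rot: [-0.0, 0.722, 0.692, 0.0]
ft_force: [1.6, 5.8, 0.9]
width: 21.4
grip_force: 0.0
```

The cheese is firmly against the stop and the force stays below break-out. Retreat and check.

Call:
servo_tool:
  increments:
    - {"delta_pos": [0.1,0,0],"delta_rot": [0,0,0],"jaw": 0.5}
    - {"delta_pos": [0.2,0,0],"delta_rot": [0,0,0],"jaw": 0.5}
    - {"delta_pos": [0.2,0,-0.1],"delta_rot": [0,0,0],"jaw": 0.5}
    - {"delta_pos": [0.3,0,-0.3],"delta_rot": [0,0,0],"jaw": 0.5}
    - {"delta_pos": [0.3,0,-0.3],"delta_rot": [0,0,0],"jaw": 0.5}

```text
clock: 11.38
tcp_pos: [472.2, 168.5, 281.1]
eef_rot: [-0.001, 0.722, 0.691, -0.001]
ft_force: [0.2, -0.7, 0.1]
width: 21.0
grip_force: 0.0
```

Call:
servo_tool:
  increments:
    - {"delta_pos": [0.3,0,-0.3],"delta_rot": [0,0,0],"jaw": 0.5}
    - {"delta_pos": [0.2,0,-0.3],"delta_rot": [0,0,0],"jaw": 0.5}
    - {"delta_pos": [0,0,0],"delta_rot": [0,0,0],"jaw": 0.5}
    - {"delta_pos": [0,0,0],"delta_rot": [0,0,0],"jaw": 0.5}

```text
clock: 11.72
tcp_pos: [474.5, 217.8, 341.2]
eef_rot: [0.0, 0.722, 0.692, 0.001]
ft_force: [-0.2, -0.6, -0.1]
width: 21.3
grip_force: 0.0
```

Run:
```python
from h import *
a=camera("top");b=camera("scene")
o=np.zeros((600,600,3),np.uint8)
o[:200,:440]=cv2.resize(a["img"][190:240,270:380],(440,200),interpolation=cv2.INTER_CUBIC)
o[204:600,:600]=cv2.resize(b["img"][178:258,275:395],(600,396),interpolation=cv2.INTER_CUBIC)
cv2.imwrite("pics/s4.png",o)
```

```text
(no output)
```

View pics/s4.png

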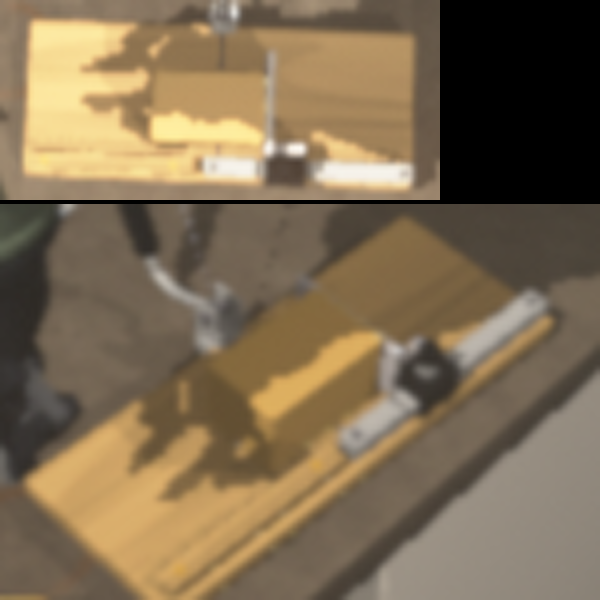

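The cheese (top crop 152–267) lies flush on the plate (267–275), and the stop has not moved from the previous picture (saddle at 265–305). Handing in.

```bash
python3 -c "
from cell import *
print(job_done())"
```

```text
the job is handed in; nothing more can be done
None
```

The stop is set in the middle notch and the cheese is pushed flat against it; the bystanders were not touched, and the job is handed in at about 12 s of the 50 s allowed (no verdict was returned).

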